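Centre the miniature globe on its display plinth

ROBOT

A 6-joint arm with a two-finger parallel gripper is mounted at the origin on the work surface. World frame = base frame: x ahead of the robot, y to its left, z up, the work surface at z = 0. Lengths are in m, angles in degrees, forces in N, time in s.
With the tool pointing down it reaches from about 0.4 to 0.825 m from the base axis. Payload 7 kg.
Tool frame: the origin (TCP) lies on the centre line of the jaws, within the pads' length; the fingertips stand 17 mm ahead of it and the grasp point (between the pads) lies 2 mm behind it; y points along the fingers, z is the direction in which the jaws open and shut, and the axes are right-handed (so a half turn about y gives the same grasp; the last joint's range is limited). The gripper opens to 88 mm and grips with 3 to 60 N. Pads are 19 mm wide; open, the fingers measure 130 mm over their backs; the gripper's body (78 mm by 193 mm) begins 47 mm behind the grasp point.
Start: joints at [83.829, 20.546, 0.682, 0, -70.136, -16.507], TCP at [0.26, 0.623, 0.244] pointing down, gripper open.
Joint ranges: [-176.03, 176.03], [-82.01, 121.73], [-58.28, 71.71], [-173.87, 95.51], [-174.79, -0.11], [-173.66, 173.66]. Speed limits (degrees/s): [136.94, 136.94, 172.46, 180, 180, 180].

INTERFACE

Orientations are given as [roll, pitch, yaw] about the fixed x, y, z axes, in that order (R = Rz(yaw) Ry(pitch) Rx(roll)).
In Python, from plant import r, capture, camera_info gives the robot as it stands. The module is installed in compiled form; this text tells all that it offers.
- The arm moves only by the tool apply_moves, never from a script. Its argument "deltas" is a list of rows, each an object of numbers: "tx", "ty", "tz": the shift along the tool's x, y, z in m; "turn": the turn about the tool's y in rad; "gripper": the finger opening in m, from 0 to 0.0876. A call has 1 to 5 rows; each row is the pose to reach, as a shift and turn from the pose commanded when the call began, along the tool's axes at that moment; what a row does not reach only later rows make up. A row lasts 1/10 s, in which the tool goes at most 50 mm and 8.59 degrees, less where a joint would pass 70% of its speed; a pose out of reach is approached as far as the arm can. A call with a gripper value outside its range is refused whole. The fingers move at their own pace and stop on an object; "newtons" is the grip in N (left out, the last holds). Time passes only in rows, so rows that repeat a pose let the fingers close. It gives the time, the measured TCP pose, the force and the opening at its end, in the units of the state.
- r.get_state(): the state, without advancing time (a new reading comes with each control period).
- capture(name): name is "scene" or "side" or "wrist"; returns (picture, depth): 400x640x3 uint8, red, green, blue; 400x640 float32, m along the optical axis (not along the pixel's ray), 0 where there is no reading.
- camera_info(name): a dict with "K" (3x3 intrinsics, pixels), "k1" (the pictures are not rectified: a ray, as slopes to the right and down, at radius r is drawn at 1 + k1 r^2 times it, then the intrinsics apply), "eye" and "orientation" of the camera in the world; the wrist camera has in their place "tool_from_camera" (4x4, takes a point from camera to tool coordinates, whose origin is the TCP and whose axes are the tool frame's). Camera axes: x right, y up, looking along -z (the intrinsics and any distortion apply to the point x, -y, -z); pixel columns grow to the right and rows downward; lengths in m; the calibration is good to about 2 mm. A picture is of the moment at which its call begins: read the wrist's pose just before it. camera_info takes no time and is no camera call.
- r.close_job(): hands the job in, once; it reports no verdict.
The state is a dict: "time_s": time; "joints": joint angles; "qd": joint speeds; "joint_torque": joint torques, N m; "tcp_pos": TCP position; "eef_rot": TCP orientation; "contact_force": force on the tool from outside, world axes, zero at the start; "moment": the same for the moment, N m; "gripper_width": finger opening in m.
Only numpy, scipy, OpenCV 4.12 (cv2) and the standard library are available. Lean on these libraries where they do the work, as an engineer would, in place of code of your own. Each camera call takes 0.05 s, during which the arm holds its last target.

TASK

The miniature globe on the round display plinth has been knocked off to one side. Nudge it back to the middle of the plinth top with light fingertip touches low at its foot: it is top-heavy, so keep it standing on the plinth and do not grip it or lift it. Leave the rest of the display as it is, and take the hand away when the globe stands still in the middle.

Things in the scene. Friction and masses are not known exactly. Their poses are not given: they have to be found in the camera images.
- globe: Miniature brass globe (a desk pencil sharpener), loose, about 0.11 kg, 64 mm tall. From below: a standing ring 26 mm across, 5 mm high; a round foot disc 54 mm across, 5 to 15 mm up, its widest part; a thin stem to 24 mm up; a ball 34 mm across, centre 44 mm up, in a bracket within 22 mm of the axis. Origin: centre of its underside, on its axis; z up. Its facing does not matter.
- globe_foot (a point): Centre of the globe's foot disc, on its axis, 10 mm above its underside; the disc's side is the place to push. Pushed there the globe slides on the plinth and stops with the finger (friction 0.5 to 0.7); pushed higher than about 18 mm above the plinth top it tips over. Keep the rest of the hand clear of the ball above (lean the hand away from it).
- plinth_top (a point): Centre of the top face of the fixed white-painted round plinth, the one that the globe stands on: 100 mm across, 60 mm high, standing on a grey felt mat 3 mm thick, so its top is 63 mm above the counter. The point lies in the top surface, z up; its yaw means nothing.
- ink: Bystander: round glass ink bottle with black cap, 46 mm across, 54 mm tall, on a low square white riser (80 x 80 x 25 mm) on the mat. Origin: centre of its underside.
- tape: Bystander: roll of clear tape lying flat, 75 mm across, 19 mm high. Origin: centre of its underside.
- eraser: Bystander: white eraser in a paper sleeve, 43 x 19 x 12 mm, long along its x. Origin: centre of its underside.
- glue: Bystander: glue stick standing upright, 27 mm across, 78 mm tall. Origin: centre of its underside.
- tin: Bystander: flat steel pencil tin, 182 x 60 x 17 mm, long along its x. Origin: centre of its underside.
- stapler: Bystander: grey and black stapler, 120 x 36 x 47 mm, long along its x. Origin: centre of its underside.
Not all that is in view belongs to the job. Of the things that look like the part that bears plinth_top, the middle-sized one is meant.

How it is judged (in metres and radians):
At the end, for the whole second after the job is handed in: The globe stands upright and still on the plinth, its axis within 5 mm of the centre of the plinth top (horizontal distance between globe and plinth_top below 0.005 m and z of globe in the frame of plinth_top between -0.003 and 0.003 m and angle between globe's own z axis and vertical below 0.05 rad and linear speed of globe below 0.01 m/s); the robot touches nothing.
It fails at once if the globe is tipped (leans more than 0.35 rad, about 20 degrees) (angle between globe's own z axis and vertical above 0.35 rad).
It fails at once if the globe is lifted more than 8 mm off the plinth (z of globe in the frame of plinth_top above 0.008 m).
It fails at once if the globe falls off the plinth (z of globe in the frame of plinth_top below -0.008 m).
It fails at once if the globe is gripped or pushed hard (more than 12 N from the hand) (contact force between any of the fingers, the arm and globe above 12 N).
It fails at once if another piece of the display is moved more than 20 mm (distance of any of ink, tape, eraser, glue, tin, stapler from where it was at the start of the episode above 0.02 m).
It also fails if it takes over 58 s, if anything falls off the work surface, if the arm or the gripper's body presses on something with over 40 N, if the wrist force passes 120 N, or if a joint passes its speed limit or range.

## Working session

There is one attempt and no reset: what is moved stays moved. The work goes in short steps, Python scripts to look and compute and a tool call to move; the robot and the scene stay as the last step left them, time stands still between calls to the robot, and variables do not carry over. Pictures are saved under pics/ and viewed, and the job is handed in when it is done.

Besides the shell and the picture viewer there is one more tool, called after "Request:" as name(argument=value, ...) on one line, values as JSON. apply_moves: Moves the arm, as the interface text tells. Its arguments: {"type":"object","properties":{"deltas":{"type":"array","items":{"type":"object","properties":{"tx":{"type":"number"},"ty":{"type":"number"},"tz":{"type":"number"},"turn":{"type":"number"},"gripper":{"type":"number"}}}},"newtons":{"type":"number"}},"required":["deltas"]}

```bash
mkdir -p pics
python3 - <<'E'
from plant import r,capture,camera_info
import cv2,numpy as np
s=r.get_state();print({k:np.round(v,4).tolist() for k,v in s.items()})
for n in ['scene','side','wrist']:
    print(n,camera_info(n))
    p,d=capture(n);cv2.imwrite(f'pics/{n}0.png',p[:,:,::-1]);np.save(f'{n}0.npy',d)
E
```

```text
{'time_s': 0.0, 'joints': [83.8299, 20.5917, 0.6341, -0.0205, -70.1378, -16.5063], 'qd': [0.0253, -0.0299, -0.0455, 0.0313, -0.1818, -0.053], 'joint_torque': [-0.0008, -58.2735, 29.304, 6.9971, 0.0069, -0.0002], 'tcp_pos': [0.2601, 0.6224, 0.2426], 'eef_rot': [-89.903, 0.0087, 157.3166], 'contact_force': [-0.3591, 0.2168, -0.2137], 'moment': [-0.005, -0.023, 0.0242], 'gripper_width': 0.0877}
scene {'K': array([[401.21866022,   0.        , 318.85683715],
       [  0.        , 401.21866022, 201.79142927],
       [  0.        ,   0.        ,   1.        ]]), 'k1': -0.06962954031065054, 'eye': array([0.93373122, 0.63477516, 0.87673714]), 'orientation': array([ 43.82643904,  -0.91148356, 144.03722211])}
side {'K': array([[458.07037417,   0.        , 320.68553276],
       [  0.        , 458.07037417, 202.1689189 ],
       [  0.        ,   0.        ,   1.        ]]), 'k1': -0.028579116660674336, 'eye': array([0.47063376, 0.70101624, 0.91773676]), 'orientation': array([  39.65132615,   -0.79562362, -179.08512363])}
wrist {'K': array([[329.48644249,   0.        , 320.63538539],
       [  0.        , 329.48644249, 198.13070125],
       [  0.        ,   0.        ,   1.        ]]), 'k1': -0.03842071896902562, 'tool_from_camera': array([[ 4.02880730e-04, -9.63942965e-01, -2.66108622e-01,
        -7.25289645e-02],
       [-5.91630274e-04,  2.66108367e-01, -9.63942938e-01,
        -1.40467897e-01],
       [ 9.99999744e-01,  5.45791951e-04, -4.63087907e-04,
        -9.00000123e-04],
       [ 0.00000000e+00,  0.00000000e+00,  0.00000000e+00,
         1.00000000e+00]])}
```

View pics/scene0.png

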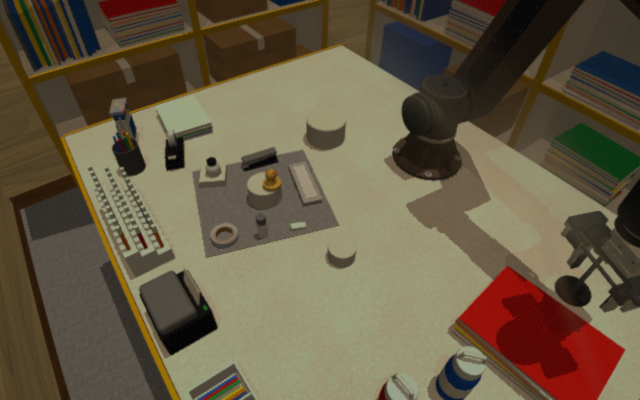

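View pics/side0.png

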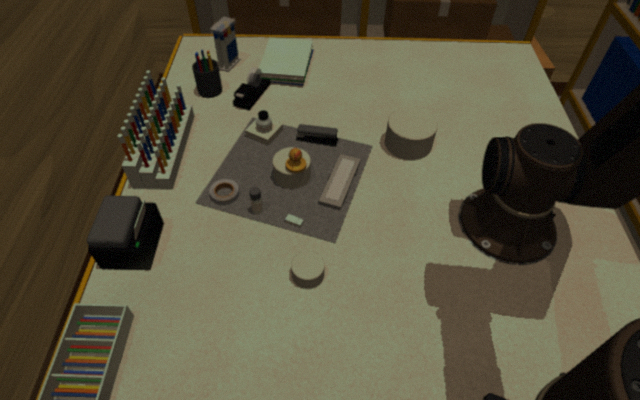

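View pics/wrist0.png

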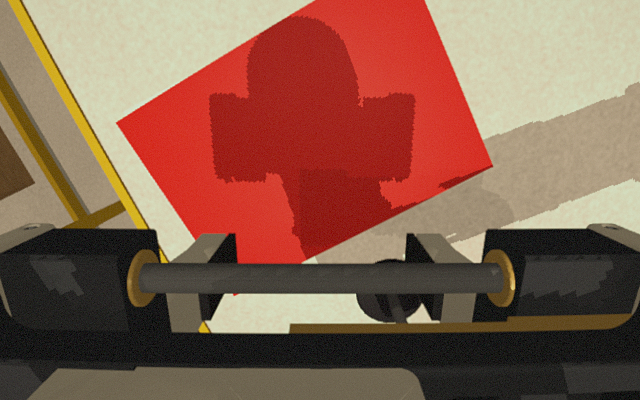

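The scene view shows the globe at about (271,180) on the mid plinth at (264,190). In the side view they are at (295,160) and (291,170). Two decoy plinths are visible, a large one and a small one. Next I'll measure the positions.

```bash
cat > h.py <<'E'
import numpy as np,cv2
from scipy.spatial.transform import Rotation as R
from plant import r,capture,camera_info
def cam(n,s=None):
    c=camera_info(n)
    if n!='wrist': return c,R.from_euler('xyz',c['orientation'],degrees=True).as_matrix(),np.array(c['eye'])
    T=np.array(c['tool_from_camera']); Rt=R.from_euler('xyz',s['eef_rot'],degrees=True).as_matrix()
    return c,Rt@T[:3,:3],np.array(s['tcp_pos'])+Rt@T[:3,3]
def rays(C,uv):
    c,M,e=C
    n=cv2.undistortPoints(np.array(uv,float).reshape(-1,1,2),c['K'],np.array([c['k1'],0,0,0,0.]))[:,0]
    return np.c_[n[:,0],-n[:,1],-np.ones(len(n))]@M.T
def plane(C,uv,z):
    d=rays(C,uv);return C[2]+d*((z-C[2][2])/d[:,2])[:,None]
def pts(C,uv,dep):
    return C[2]+rays(C,uv)*np.asarray(dep)[:,None]
def proj(C,P):
    c,M,e=C;q=(np.atleast_2d(P)-e)@M;x=q[:,0]/-q[:,2];y=-q[:,1]/-q[:,2];f=1+c['k1']*(x*x+y*y)
    return np.c_[c['K'][0,0]*x*f+c['K'][0,2],c['K'][1,1]*y*f+c['K'][1,2]]
def circ(P):
    P=P[:,:2]
    for _ in range(5):
        A=np.c_[2*P,np.ones(len(P))];s=np.linalg.lstsq(A,(P**2).sum(1),rcond=None)[0]
        rr=np.sqrt(s[2]+s[0]**2+s[1]**2);e=np.abs(np.hypot(*(P-s[:2]).T)-rr)
        k=e<max(2.5*np.median(e),5e-4);P=P[k]
    return s[:2],rr,len(P),np.median(e)
E
python3 - <<'E'
from h import *
for n,box in [('scene',(185,140,345,255)),('side',(195,110,380,245))]:
    im=cv2.imread(f'pics/{n}0.png');d=np.load(f'{n}0.npy');C=cam(n)
    v,u=np.mgrid[0:400,0:640];P=pts(C,np.c_[u.ravel(),v.ravel()],d.ravel()).reshape(400,640,3)
    x0,y0,x1,y1=box
    hsv=cv2.cvtColor(im,cv2.COLOR_BGR2HSV)
    m=np.zeros((400,640),bool);m[y0:y1,x0:x1]=1
    br=m&(hsv[...,1]>130)&(hsv[...,2]>60)
    print(n,'brass',br.sum(),np.median(P[br],0), P[br][:,2].min(),P[br][:,2].max())
    top=m&(abs(P[...,2]-.063)<.006)
    print('top z pts',top.sum(),np.median(P[top],0))
    c=cv2.resize(im[y0:y1,x0:x1],None,fx=4,fy=4,interpolation=cv2.INTER_CUBIC);cv2.imwrite(f'pics/{n}0z.png',c[:600,:800])
    for nm,uv,z in [('glob',[(271,185)] if n=='scene' else [(295,165)],.075),('plinth',[(264,190)] if n=='scene' else [(291,165)],.063)]:
        print(nm,plane(C,uv,z))
E
```

```text
scene brass 329 [ 0.54589904 -0.11209455  0.08004363] 0.0006319208706367929 0.8767371433358165
top z pts 472 [ 0.5761407  -0.15633493  0.06281943]
glob [[ 0.54490723 -0.11425907  0.075     ]]
plinth [[ 0.56646452 -0.1192082   0.063     ]]
side brass 328 [ 0.53663648 -0.11393569  0.0810392 ] 0.010107233313850328 0.12739735285059461
top z pts 598 [ 0.57495913 -0.15039635  0.06320022]
glob [[ 0.53779874 -0.1193545   0.075     ]]
plinth [[ 0.54912785 -0.13073386  0.063     ]]
```

View pics/scene0z.png

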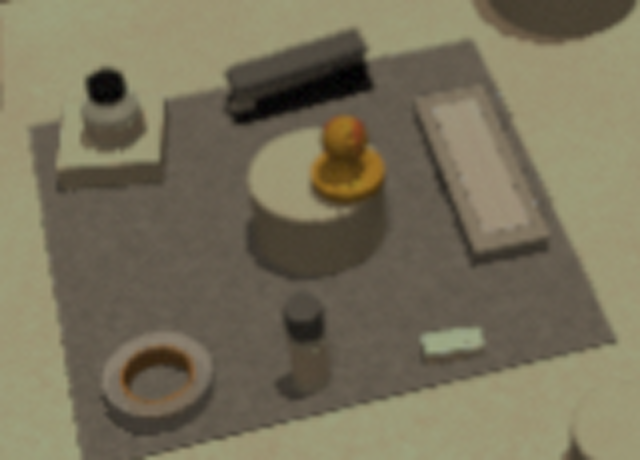

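View pics/side0z.png

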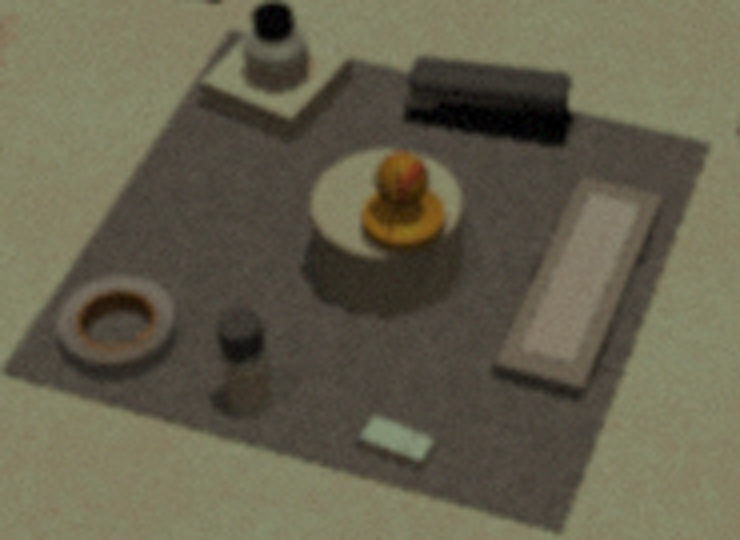

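Request:
apply_moves(deltas=[{"tx": -0.03,"tz": 0.033,"gripper": 0},{"tx": -0.06,"tz": 0.066,"gripper": 0},{"tx": -0.09,"tz": 0.099,"gripper": 0},{"tx": -0.12,"tz": 0.132,"gripper": 0},{"tx": -0.15,"tz": 0.165,"gripper": 0}], newtons=10)

```text
invalid input at $.deltas[0]: expected keys tx, ty, tz, turn, gripper
```

Request:
apply_moves(deltas=[{"tx": -0.03,"tz": 0.033,"gripper": 0},{"tx": -0.06,"tz": 0.066,"gripper": 0},{"tx": -0.09,"tz": 0.099,"gripper": 0},{"tx": -0.12,"tz": 0.132,"gripper": 0},{"tx": -0.15,"tz": 0.165,"gripper": 0}])

```text
invalid input at $.deltas[0]: expected keys tx, ty, tz, turn, gripper
```

Request:
apply_moves(deltas=[{"tx": -0.03,"tz": 0.033},{"tx": -0.06,"tz": 0.066},{"tx": -0.09,"tz": 0.099},{"tx": -0.12,"tz": 0.132},{"tx": -0.15,"tz": 0.165}])

```text
invalid input at $.deltas[0]: expected keys tx, ty, tz, turn, gripper
```

Request:
apply_moves(deltas=[{"tx": -0.03,"ty": 0,"tz": 0.033,"turn": 0,"gripper": 0},{"tx": -0.06,"ty": 0,"tz": 0.066,"turn": 0,"gripper": 0},{"tx": -0.09,"ty": 0,"tz": 0.099,"turn": 0,"gripper": 0},{"tx": -0.12,"ty": 0,"tz": 0.132,"turn": 0,"gripper": 0},{"tx": -0.15,"ty": 0,"tz": 0.165,"turn": 0,"gripper": 0}], newtons=10)

```text
time_s: 0.65
tcp_pos: [0.3353, 0.4108, 0.2433]
eef_rot: [-90.0, 0.0, 157.3]
contact_force: [0.6, 1.0, 0.3]
gripper_width: 0.0531
```

Request:
apply_moves(deltas=[{"tx": -0.03,"ty": 0,"tz": 0.033,"turn": 0,"gripper": 0},{"tx": -0.06,"ty": 0,"tz": 0.066,"turn": 0,"gripper": 0},{"tx": -0.09,"ty": 0,"tz": 0.099,"turn": 0,"gripper": 0},{"tx": -0.12,"ty": 0,"tz": 0.132,"turn": 0,"gripper": 0},{"tx": -0.15,"ty": 0,"tz": 0.165,"turn": 0,"gripper": 0}])

```text
time_s: 1.15
tcp_pos: [0.4099, 0.2008, 0.2437]
eef_rot: [-90.0, 0.0, 157.3]
contact_force: [0.2, 0.2, -0.0]
gripper_width: 0.0135
```

Request:
apply_moves(deltas=[{"tx": -0.03,"ty": 0,"tz": 0.033,"turn": 0.12,"gripper": 0},{"tx": -0.06,"ty": 0,"tz": 0.066,"turn": 0.24,"gripper": 0},{"tx": -0.09,"ty": 0,"tz": 0.099,"turn": 0.36,"gripper": 0},{"tx": -0.12,"ty": 0,"tz": 0.132,"turn": 0.48,"gripper": 0},{"tx": -0.15,"ty": 0,"tz": 0.165,"turn": 0.6,"gripper": 0}])

```text
time_s: 1.65
tcp_pos: [0.4848, -0.0093, 0.2437]
eef_rot: [-90.0, 0.0, 122.7]
contact_force: [0.9, 0.6, 0.1]
gripper_width: 0.0003
```

Request:
apply_moves(deltas=[{"tx": -0.025,"ty": 0,"tz": 0,"turn": 0,"gripper": 0},{"tx": -0.04,"ty": 0,"tz": 0,"turn": 0,"gripper": 0},{"tx": -0.04,"ty": 0,"tz": 0,"turn": 0,"gripper": 0}])

```text
time_s: 1.95
tcp_pos: [0.5068, -0.0425, 0.243]
eef_rot: [-89.9, -0.0, 122.8]
contact_force: [-0.1, -0.0, 0.8]
gripper_width: 0.0003
```

Run:
```python
from h import *
import json
s=r.get_state();p,d=capture('wrist');cv2.imwrite('pics/w1.png',p[:,:,::-1]);np.save('w1.npy',d)
json.dump({k:np.array(v).tolist() for k,v in s.items()},open('w1.json','w'));print(s['tcp_pos'],s['eef_rot'])
```

```text
[ 0.50678012 -0.04254179  0.2430411 ] [-8.99430709e+01 -8.73622112e-03  1.22795005e+02]
```

View pics/w1.png

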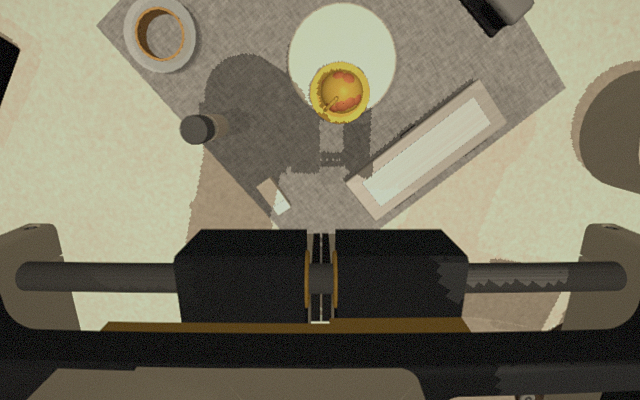

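The wrist view has the plinth top centred near (342,57) and the globe foot near (340,92). The globe needs to go almost straight up the image, which is tool -x.

```bash
cat >> h.py <<'E'
def measure(name,s,im,seedbox,ztop=.063,tag=None,rp=.05):
    """im BGR. plinth rim + foot outline -> world"""
    C=cam(name,s)
    x0,y0,x1,y1=seedbox
    hsv=cv2.cvtColor(cv2.GaussianBlur(im,(3,3),0),cv2.COLOR_BGR2HSV)
    box=np.zeros(im.shape[:2],np.uint8);box[y0:y1,x0:x1]=1
    br=((hsv[...,1]>140)&(hsv[...,0]>8)&(hsv[...,0]<40)).astype(np.uint8)*box
    n,l,st,_=cv2.connectedComponentsWithStats(br);k=1+np.argmax(st[1:,4]);br=(l==k).astype(np.uint8)
    c=max(cv2.findContours(br,cv2.RETR_EXTERNAL,cv2.CHAIN_APPROX_NONE)[0],key=cv2.contourArea)[:,0]
    g=circ(plane(C,c,ztop+.0125))
    wh=((hsv[...,1]<110)&(hsv[...,2]>150)).astype(np.uint8)*box
    wh=cv2.morphologyEx(wh,cv2.MORPH_OPEN,np.ones((5,5),np.uint8))
    n,l,st,_=cv2.connectedComponentsWithStats(wh);k=1+np.argmax(st[1:,4]);wh=(l==k).astype(np.uint8)
    c2=max(cv2.findContours(wh,cv2.RETR_EXTERNAL,cv2.CHAIN_APPROX_NONE)[0],key=cv2.contourArea)[:,0]
    dil=cv2.dilate(br,np.ones((9,9),np.uint8))
    keep=[(dil[v,u]==0) and x0+1<u<x1-2 and y0+1<v<y1-2 for u,v in c2]
    c2=c2[keep];P=plane(C,c2,ztop);p=circ(P)
    if tag:
        o=im.copy();cv2.polylines(o,[c.reshape(-1,1,2)],True,(255,0,0))
        for u,v in c2:o[v,u]=(0,0,255)
        cv2.imwrite(tag,o)
    return g,p,C
E
python3 - <<'E'
from h import *
import json
s=json.load(open('w1.json'));im=cv2.imread('pics/w1.png')
g,p,C=measure('wrist',s,im,(265,0,410,130),tag='pics/w1m.png')
print('foot',g);print('plinth',p)
Rt=R.from_euler('xyz',s['eef_rot'],degrees=True).as_matrix()
t=np.array(s['tcp_pos'])
for q in (g,p): print('tool xz',Rt.T@(np.r_[q[0],.063]-t))
E
```

```text
foot (array([ 0.53918144, -0.12196702]), np.float64(0.025666472659218044), 149, np.float64(0.00021778687221698373))
plinth (array([ 0.55245869, -0.14750509]), np.float64(0.049286179463089795), 182, np.float64(0.00018912462188149307))
tool xz [-0.08434308  0.18004383  0.0156036 ]
tool xz [-0.11300216  0.18004212  0.01827487]
```

View pics/w1m.png

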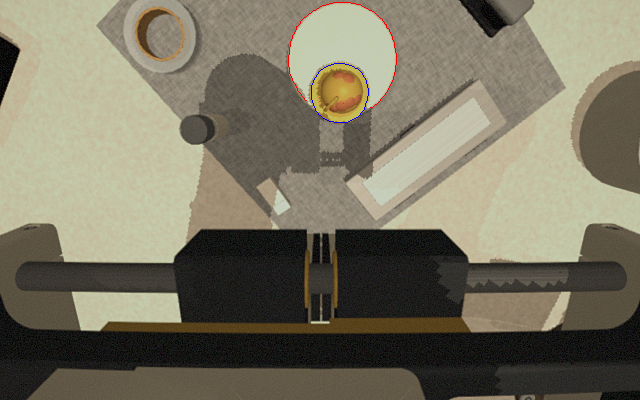

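Run:
```python
from h import *
import json
s=json.load(open('w1.json'));C=cam('wrist',s);Rt=R.from_euler('xyz',s['eef_rot'],degrees=True).as_matrix()
t=np.array(s['tcp_pos'])
for q in [(-.0095,.017,0),(-.0095,.017,.021),(-.0095,0,.021),(-.0095,-.03,.021),(-.0095,-.03,0),(-.02,-.03,.021),(-.039,-.049,0),(-.039,-.049,.09)]:
    print(q,proj(C,t+Rt@np.array(q))[0])
d=np.load('w1.npy')
T=np.array(camera_info('wrist')['tool_from_camera'])
for u,v in [(322,240),(322,265),(321,300),(312,240),(250,240),(250,280),(400,240),(450,280),(321,325),(100,275),(40,240),(250,327),(250,340),(250,380),(322,255)]:
    # to tool
    P=pts(C,[(u,v)],[d[v,u]])[0];print((u,v),d[v,u],np.round(Rt.T@(P-t),4))
im=cv2.imread('pics/w1.png');cv2.imwrite('pics/w1z.png',cv2.resize(im[215:340,220:420],None,fx=4,fy=4))
```

```text
(-0.0095, 0.017, 0) [322.95784026 233.86056229]
(-0.0095, 0.017, 0.021) [364.0013496 233.8179208]
(-0.0095, 0, 0.021) [368.65814524 247.42413098]
(-0.0095, -0.03, 0.021) [379.84335913 280.16076855]
(-0.0095, -0.03, 0) [323.83479588 280.28990108]
(-0.02, -0.03, 0.021) [381.27946232 254.50794573]
(-0.039, -0.049, 0) [324.68131038 223.20382076]
(-0.039, -0.049, 0.09) [620.01044746 222.2162841 ]
(322, 240) 0.15941928 [-0.01    0.0078 -0.0005]
(322, 265) 0.08667456 [-0.0319 -0.0616 -0.0008]
(321, 300) 0.43710828 [ 0.1751  0.2448 -0.0007]
(312, 240) 0.15549931 [-0.0115  0.0042 -0.0053]
(250, 240) 0.08603842 [-0.0384 -0.0604 -0.0197]
(250, 280) 0.076995276 [-0.0329 -0.0713 -0.0178]
(400, 240) 0.085566856 [-0.0386 -0.0609  0.0195]
(450, 280) 0.07630035 [-0.0331 -0.072   0.029 ]
(321, 325) 0.07598484 [-0.0233 -0.075  -0.0011]
(100, 275) 0.08298638 [-0.0308 -0.0657 -0.0579]
(40, 240) 0.09226229 [-0.0357 -0.0547 -0.0822]
(250, 327) 0.07576469 [-0.023  -0.0754 -0.0176]
(250, 340) 0.066173784 [-0.0266 -0.0843 -0.0155]
(250, 380) 0.05665662 [-0.0262 -0.0943 -0.0135]
(322, 255) 0.14310548 [-0.01   -0.0091 -0.0006]
```

View pics/w1z.png

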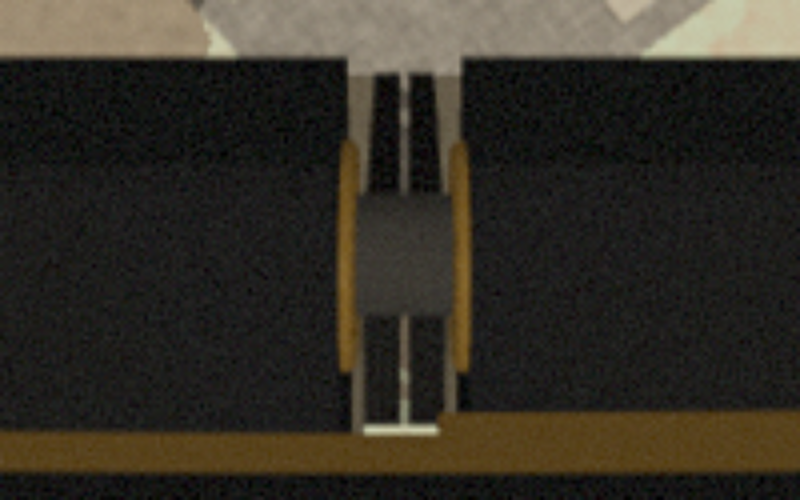

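Request:
apply_moves(deltas=[{"tx": 0,"ty": 0.02,"tz": 0.004,"turn": 0.05,"gripper": 0},{"tx": 0,"ty": 0.05,"tz": 0.008,"turn": 0.093,"gripper": 0},{"tx": 0,"ty": 0.08,"tz": 0.008,"turn": 0.093,"gripper": 0},{"tx": 0,"ty": 0.1,"tz": 0.008,"turn": 0.093,"gripper": 0},{"tx": 0,"ty": 0.1,"tz": 0.008,"turn": 0.093,"gripper": 0}])

```text
time_s: 2.5
tcp_pos: [0.4973, -0.0449, 0.1412]
eef_rot: [-89.7, -0.1, 117.6]
contact_force: [-1.0, 0.1, 0.4]
gripper_width: 0.0006
```

```bash
cat > look.py <<'E'
from h import *
import json,sys
n=sys.argv[1];box=tuple(map(int,sys.argv[2].split(',')))
s=r.get_state();p,d=capture('wrist');im=p[:,:,::-1].copy();cv2.imwrite(f'pics/{n}.png',im);np.save(n+'.npy',d)
json.dump({k:np.array(v).tolist() for k,v in s.items()},open(n+'.json','w'));print(s['time_s'],s['tcp_pos'],s['eef_rot'])
g,p,C=measure('wrist',s,im,box,tag=f'pics/{n}m.png')
print('foot',g);print('plinth',p)
Rt=R.from_euler('xyz',s['eef_rot'],degrees=True).as_matrix();t=np.array(s['tcp_pos'])
a,b=[Rt.T@(np.r_[q[0],.063]-t) for q in (g,p)]
print('tool foot',a,'plinth',b,'need',b-a)
E
python3 look.py w2 200,0,460,230
```

```text
2.5 [ 0.49734654 -0.04491361  0.14115217] [-8.97218789e+01 -9.52644562e-02  1.17642272e+02]
foot (array([ 0.53927813, -0.12188696]), np.float64(0.02603490320898972), 245, np.float64(0.00016444685966532716))
plinth (array([ 0.55047761, -0.16328024]), np.float64(0.07148474108446667), 487, np.float64(0.00551397259000673))
tool foot [-0.0877717   0.07799846 -0.00181246] plinth [-0.12963636  0.07797392  0.00747099] need [-4.18646550e-02 -2.45449511e-05  9.28344473e-03]
```

View pics/w2m.png

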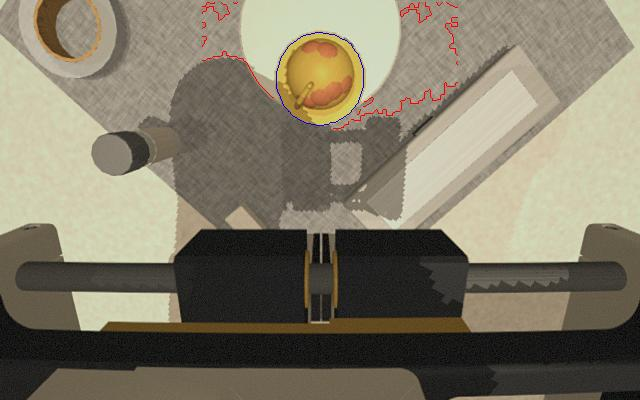

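```bash
sed -i 's/hsv\[...,2\]>150/hsv[...,2]>185/' h.py
python3 - <<'E'
from h import *
import json
s=json.load(open('w2.json'));im=cv2.imread('pics/w2.png')
g,p,C=measure('wrist',s,im,(230,0,410,130),tag='pics/w2m.png');print(g,p)
Rt=R.from_euler('xyz',s['eef_rot'],degrees=True).as_matrix();t=np.array(s['tcp_pos'])
for q in (g[0],p[0],[.55246,-.14751]):print(Rt.T@(np.r_[q,.063]-t))
# other views
for n,box in [('scene',(225,150,300,215)),('side',(255,130,330,195))]:
    im=cv2.imread(f'pics/{n}0.png');C=cam(n)
    hsv=cv2.cvtColor(im,cv2.COLOR_BGR2HSV);x0,y0,x1,y1=box
    m=np.zeros((400,640),np.uint8);m[y0:y1,x0:x1]=1
    w=((hsv[...,2]>105)&(hsv[...,1]<110)).astype(np.uint8)*m;br=((hsv[...,1]>=120)&(hsv[...,2]>70)).astype(np.uint8)*m
    w=cv2.morphologyEx(w,cv2.MORPH_OPEN,np.ones((3,3),np.uint8))
    c=max(cv2.findContours(w,0,1)[0],key=cv2.contourArea)[:,0];dil=cv2.dilate(br,np.ones((5,5),np.uint8))
    c=c[[dil[v,u]==0 for u,v in c]];print(n,circ(plane(C,c,.063)))
    cb=max(cv2.findContours(br,0,1)[0],key=cv2.contourArea)[:,0];lo=cb[cb[:,1]>np.percentile(cb[:,1],55)]
    print(' foot',circ(plane(C,lo,.0685)))
E
```

```text
(array([ 0.53927813, -0.12188696]), np.float64(0.02603490320898972), 245, np.float64(0.00016444685966532716)) (array([ 0.55208798, -0.14682211]), np.float64(0.04850610458987111), 155, np.float64(0.00016885762867680648))
[-0.0877717   0.07799846 -0.00181246]
[-0.11580388  0.07795292 -0.00159133]
[-0.11658585  0.07795157 -0.00160173]
scene (array([ 0.55418284, -0.14882215]), np.float64(0.04823049184876821), 39, np.float64(0.0005659627542593977))
 foot (array([ 0.53837459, -0.12351554]), np.float64(0.025161374187578543), 23, np.float64(0.0006481700311421722))
side (array([ 0.55213714, -0.15003601]), np.float64(0.045799425512051045), 34, np.float64(0.0005625170380411798))
 foot (array([ 0.53789422, -0.13259031]), np.float64(0.025770419044805624), 27, np.float64(0.0008970530727944216))
```

View pics/w2m.png

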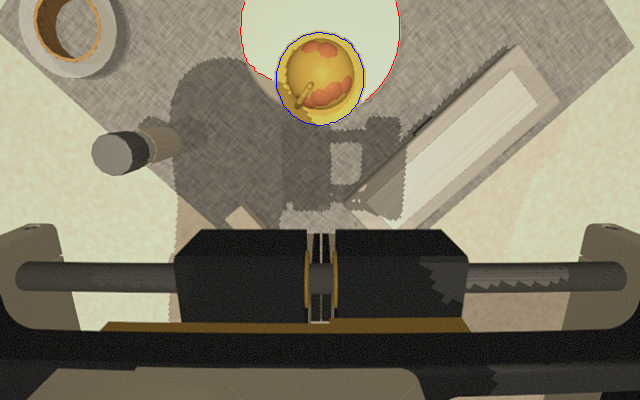

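Request:
apply_moves(deltas=[{"tx": 0,"ty": 0.03,"tz": -0.002,"turn": 0,"gripper": 0},{"tx": 0,"ty": 0.053,"tz": -0.002,"turn": 0,"gripper": 0},{"tx": 0,"ty": 0.053,"tz": -0.002,"turn": 0,"gripper": 0},{"tx": 0,"ty": 0.053,"tz": -0.002,"turn": 0,"gripper": 0}])

```text
time_s: 2.95
tcp_pos: [0.5022, -0.0441, 0.092]
eef_rot: [-90.0, 0.0, 117.7]
contact_force: [-0.3, -0.0, -0.2]
gripper_width: 0.0004
```

```bash
python3 look.py w3 200,0,440,225
```

```text
2.95 [ 0.50217701 -0.04407303  0.09196291] [-9.00483332e+01  3.68095091e-02  1.17667978e+02]
foot (array([ 0.53923477, -0.12202043]), np.float64(0.026272687993685293), 339, np.float64(0.00014529143316848597))
plinth (array([ 0.55201916, -0.14662913]), np.float64(0.048619956432739496), 158, np.float64(0.00010737101087369277))
tool foot [-0.08622342  0.02901545  0.0033988 ] plinth [-0.11395457  0.02903318  0.00350326] need [-2.77311588e-02  1.77276937e-05  1.04458450e-04]
```

View pics/w3m.png

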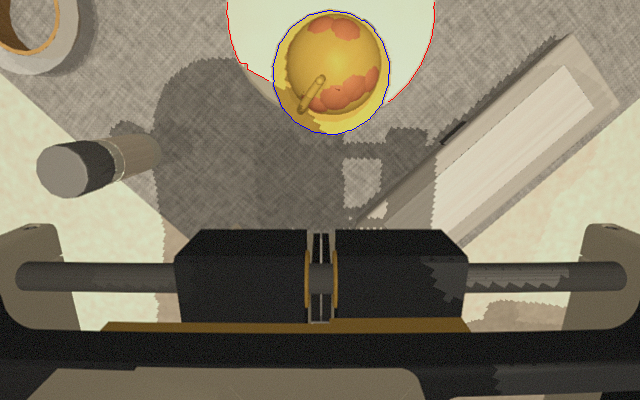

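Request:
apply_moves(deltas=[{"tx": -0.015,"ty": 0.004,"tz": 0.0034,"turn": 0,"gripper": 0},{"tx": -0.03,"ty": 0.004,"tz": 0.0034,"turn": 0,"gripper": 0},{"tx": -0.038,"ty": 0.004,"tz": 0.0034,"turn": 0,"gripper": 0},{"tx": -0.038,"ty": 0.004,"tz": 0.0034,"turn": 0,"gripper": 0},{"tx": -0.038,"ty": 0.004,"tz": 0.0034,"turn": 0,"gripper": 0}])

```text
time_s: 3.5
tcp_pos: [0.5162, -0.0796, 0.0872]
eef_rot: [-90.1, 0.0, 117.6]
contact_force: [0.3, 0.2, -0.3]
gripper_width: 0.0002
```

```bash
python3 look.py w4 150,0,490,229
```

```text
3.5 [ 0.51624196 -0.07956993  0.08723377] [-9.00577409e+01  1.34341100e-02  1.17581125e+02]
foot (array([ 0.53918617, -0.12181985]), np.float64(0.02638628704828345), 252, np.float64(0.00013425564994060807))
plinth (array([ 0.5514188, -0.1482989]), np.float64(0.04737779087683812), 154, np.float64(0.00012519535671218218))
tool foot [-0.04806605  0.02424581 -0.00075043] plinth [-0.07719968  0.02425121  0.00066702] need [-2.91336321e-02  5.40249360e-06  1.41744358e-03]
```

View pics/w4m.png

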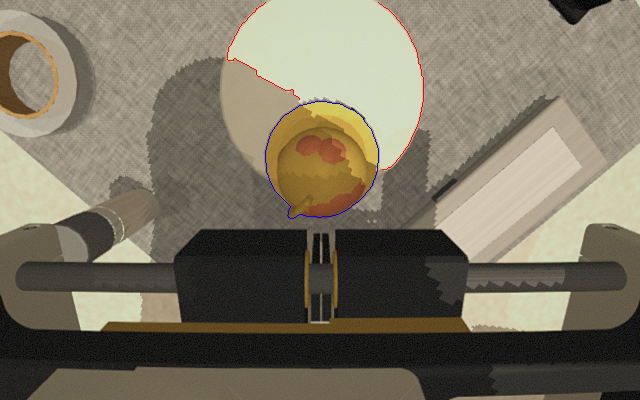

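Request:
apply_moves(deltas=[{"tx": -0.003,"ty": 0,"tz": 0,"turn": 0,"gripper": 0},{"tx": -0.006,"ty": 0,"tz": 0,"turn": 0,"gripper": 0},{"tx": -0.009,"ty": 0,"tz": 0,"turn": 0,"gripper": 0},{"tx": -0.011,"ty": 0,"tz": 0,"turn": 0,"gripper": 0},{"tx": -0.013,"ty": 0,"tz": 0,"turn": 0,"gripper": 0}])

```text
time_s: 4.05
tcp_pos: [0.5221, -0.0913, 0.0865]
eef_rot: [-90.0, -0.0, 117.6]
contact_force: [-0.7, -0.2, 1.0]
gripper_width: 0.0005
```

Request:
apply_moves(deltas=[{"tx": -0.002,"ty": 0,"tz": 0,"turn": 0,"gripper": 0},{"tx": -0.004,"ty": 0,"tz": 0,"turn": 0,"gripper": 0},{"tx": -0.006,"ty": 0,"tz": 0,"turn": 0,"gripper": 0},{"tx": -0.008,"ty": 0,"tz": 0,"turn": 0,"gripper": 0},{"tx": -0.01,"ty": 0,"tz": 0,"turn": 0,"gripper": 0}])

```text
time_s: 4.55
tcp_pos: [0.5267, -0.1002, 0.0865]
eef_rot: [-90.0, -0.0, 117.6]
contact_force: [-0.8, 0.9, -0.2]
gripper_width: 0.0003
```

```bash
python3 look.py w5 150,0,490,229
```

```text
4.55 [ 0.52673416 -0.10021828  0.08653775] [-8.99985405e+01 -2.18095613e-03  1.17612841e+02]
foot (array([ 0.54524421, -0.13318237]), np.float64(0.026288500301869296), 237, np.float64(0.00014416861248212065))
plinth (array([ 0.55197413, -0.15031643]), np.float64(0.04623554583172454), 186, np.float64(0.00031825502648612225))
tool foot [-0.03778968  0.02353628 -0.00112367] plinth [-0.05609145  0.02353563  0.00085449] need [-1.83017673e-02 -6.46264738e-07  1.97815496e-03]
```

View pics/w5m.png

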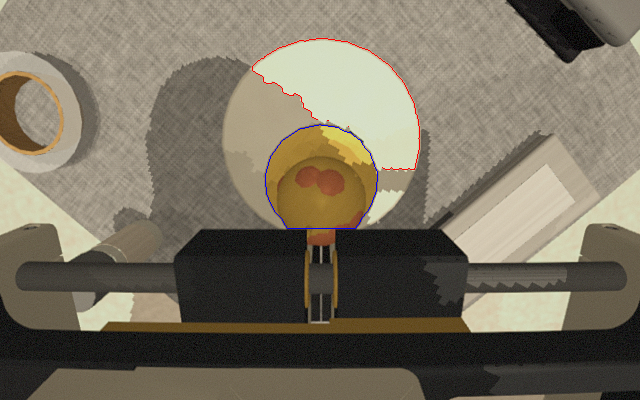

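Request:
apply_moves(deltas=[{"tx": -0.002,"ty": 0,"tz": 0,"turn": 0,"gripper": 0},{"tx": -0.004,"ty": 0,"tz": 0,"turn": 0,"gripper": 0},{"tx": -0.006,"ty": 0,"tz": 0,"turn": 0,"gripper": 0},{"tx": -0.008,"ty": 0,"tz": 0,"turn": 0,"gripper": 0},{"tx": -0.01,"ty": 0,"tz": 0,"turn": 0,"gripper": 0}])

```text
time_s: 5.1
tcp_pos: [0.5314, -0.1091, 0.0865]
eef_rot: [-90.0, 0.0, 117.6]
contact_force: [0.3, 0.4, 0.8]
gripper_width: 0.0004
```

Request:
apply_moves(deltas=[{"tx": -0.001,"ty": 0,"tz": 0,"turn": 0,"gripper": 0},{"tx": -0.002,"ty": 0,"tz": 0,"turn": 0,"gripper": 0},{"tx": -0.003,"ty": 0,"tz": 0,"turn": 0,"gripper": 0},{"tx": -0.003,"ty": 0,"tz": 0,"turn": 0,"gripper": 0}])

```text
time_s: 5.5
tcp_pos: [0.5328, -0.1117, 0.0865]
eef_rot: [-90.0, 0.0, 117.6]
contact_force: [0.2, 0.3, -0.8]
gripper_width: 0.0002
```

```bash
python3 look.py w6 150,0,490,229
```

```text
5.5 [ 0.53276328 -0.11166066  0.08654986] [-8.99984075e+01  2.39260813e-03  1.17615478e+02]
foot (array([ 0.55135494, -0.14472072]), np.float64(0.026273317534421324), 237, np.float64(0.00015246966442989535))
plinth (array([ 0.55229294, -0.15330141]), np.float64(0.04357407293754632), 141, np.float64(0.0003306482121572703))
tool foot [-0.03791071  0.02355142 -0.00114981] plinth [-0.04594867  0.02355184  0.0019965 ] need [-8.03795747e-03  4.23107327e-07  3.14631342e-03]
```

View pics/w6m.png

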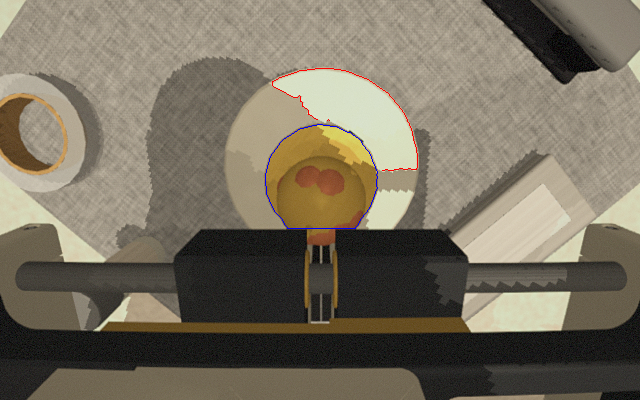

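Run:
```python
from h import *
import json
for n,man in [('w6',[(323,68),(224.5,158),(418,155),(273,83)]),]:
    s=json.load(open(n+'.json'));im=cv2.imread(f'pics/{n}.png');C=cam('wrist',s)
    # rim by radial gradient around predicted circle
    g=cv2.GaussianBlur(cv2.cvtColor(im,cv2.COLOR_BGR2GRAY),(3,3),0).astype(float)
    P=[]
    for a in np.arange(0,360,2):
        rr=np.arange(.042,.058,.0004);u=np.array([np.cos(np.radians(a)),np.sin(np.radians(a))])
        q=np.c_[np.array([.5523,-.1472])+rr[:,None]*u,np.full(len(rr),.063)]
        uv=proj(C,q)
        if (uv[:,1]>222).any() or (uv<1).any() : continue
        val=cv2.remap(g.astype(np.float32),uv[:,0].astype(np.float32).reshape(-1,1),uv[:,1].astype(np.float32).reshape(-1,1),1)[:,0]
        d=val[:-3]-val[3:];i=d.argmax()
        if d[i]>25:P.append(q[i][:2]+u*.0006)
    P=np.array(P);print(len(P),circ(P));print('man',circ(plane(C,man,.063)))
```

```text
100 (array([ 0.5527454 , -0.14763174]), np.float64(0.04900406303253166), 87, np.float64(0.00014856388189975894))
man (array([ 0.55205478, -0.1470293 ]), np.float64(0.04907161597151275), 4, np.float64(0.00027125841037390144))
```

Request:
apply_moves(deltas=[{"tx": -0.001,"ty": 0,"tz": 0,"turn": 0,"gripper": 0},{"tx": -0.002,"ty": 0,"tz": 0,"turn": 0,"gripper": 0},{"tx": -0.003,"ty": 0,"tz": 0,"turn": 0,"gripper": 0},{"tx": -0.003,"ty": 0,"tz": 0,"turn": 0,"gripper": 0}])

```text
time_s: 5.95
tcp_pos: [0.5342, -0.1143, 0.0865]
eef_rot: [-90.0, 0.0, 117.6]
contact_force: [0.6, 0.4, -0.7]
gripper_width: 0.0004
```

Request:
apply_moves(deltas=[{"tx": 0.004,"ty": 0,"tz": 0,"turn": 0,"gripper": 0},{"tx": 0.012,"ty": 0,"tz": 0,"turn": 0,"gripper": 0},{"tx": 0.03,"ty": 0,"tz": 0,"turn": 0,"gripper": 0},{"tx": 0.055,"ty": 0,"tz": 0,"turn": 0,"gripper": 0},{"tx": 0.06,"ty": -0.03,"tz": 0,"turn": 0,"gripper": 0}])

```text
time_s: 6.45
tcp_pos: [0.5024, -0.0598, 0.1137]
eef_rot: [-89.6, -0.2, 117.6]
contact_force: [1.0, -0.1, 0.0]
gripper_width: 0.0004
```

Request:
apply_moves(deltas=[{"tx": 0,"ty": -0.04,"tz": 0,"turn": 0,"gripper": 0},{"tx": 0,"ty": -0.08,"tz": 0,"turn": 0,"gripper": 0},{"tx": 0,"ty": -0.1,"tz": 0,"turn": 0,"gripper": 0},{"tx": 0,"ty": -0.1,"tz": 0,"turn": 0,"gripper": 0},{"tx": 0,"ty": -0.1,"tz": 0,"turn": 0,"gripper": 0}])

```text
time_s: 6.95
tcp_pos: [0.506, -0.0606, 0.2167]
eef_rot: [-90.1, -0.0, 117.6]
contact_force: [-1.2, 0.6, -0.2]
gripper_width: 0.0001
```

```bash
python3 look.py w7 230,0,420,200
python3 - <<'E'
from h import *
for n in ['scene','side']:
    p,d=capture(n);cv2.imwrite(f'pics/{n}7.png',p[:,:,::-1])
E
```

```text
6.95 [ 0.5059817  -0.0605858   0.21673749] [-9.00648630e+01 -7.62718000e-03  1.17624601e+02]
foot (array([ 0.55286433, -0.14751633]), np.float64(0.02561734306532863), 176, np.float64(0.0001902102621010454))
plinth (array([ 0.55240852, -0.14751443]), np.float64(0.04798171530114507), 179, np.float64(0.00016926801725469787))
tool foot [-0.09877969  0.15372563 -0.00105655] plinth [-0.09856666  0.15372521 -0.00065358] need [ 2.13027612e-04 -4.27831755e-07  4.02968423e-04]
```

View pics/w7m.png

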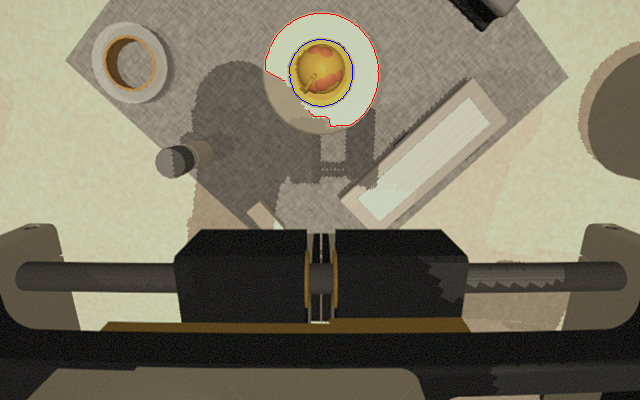

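View pics/side7.png

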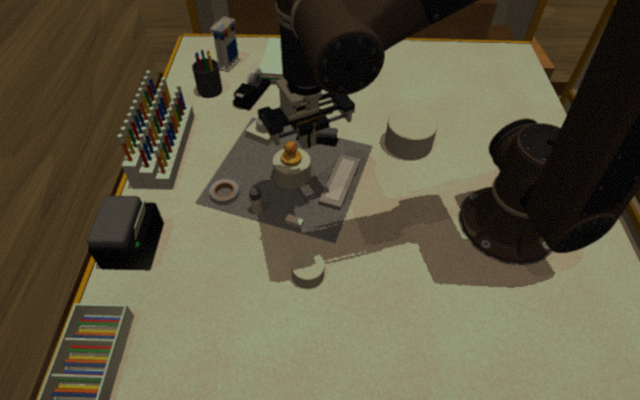

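Run:
```python
from plant import r
print(r.close_job())
```

```text
the job is handed in; nothing more can be done
None
```

I nudged the globe back about 29 mm to the middle of the middle-sized plinth and handed the job in. I used the closed fingertips flat against the foot disc, 6 to 7 mm above the plinth top at the lowest, then drew the hand straight back and up. It took about 7 s of the 58 s.

**Final position:** the last wrist view put the foot at (0.5529, −0.1475) and the plinth centre at (0.5524, −0.1475). That is about 0.5 mm apart, against a 5 mm limit.

**Rest of the scene:** the globe stood upright, and the side view showed it centred. The hand was well clear, and wrist force readings during the pushes stayed around 1 N. I saw no bystander moved, but I checked that by eye only.

**Checks that disagreed:**
- **Shadowed plinth rim:** during the pushes, the hand's shadow skewed the automatic fit of the plinth rim by up to 6 mm. For the last push I used the earlier unshadowed fits and a separate edge fit, which agreed to about 1 mm.
- **Side camera:** its early estimate of the foot was about 10 mm off the wrist camera's, while the scene camera agreed with the wrist to about 2 mm. I did not use the side estimate.

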